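# Set the overhang gauge, run the LED panel out to it and hold it

## Robot

A 7-joint arm with a two-finger parallel gripper is mounted at the origin on the work surface. World frame = base frame: x ahead of the robot, y to its left, z up, the work surface at z = 0. Lengths are in m, angles in rad, forces in N, time in s.
With the tool pointing down it reaches from about 0.425 to 0.925 m from the base axis. Payload 6.8 kg.
Tool frame: the origin (TCP) lies on the mounting face of the last link; the fingertips stand 173 mm ahead of it and the grasp point (between the pads) lies 155 mm ahead of it; z points along the fingers, y is the line along which they close (so a half turn about z gives the same grasp; the last joint's range is limited). The gripper opens to 85 mm and grips with 20 to 120 N. Pads are 22 mm wide; open, the fingers measure 114 mm over their backs; the gripper's body (76 mm by 85 mm) begins 54 mm behind the grasp point. The pads swing forward as they close: fully open they stand 13 mm farther back than shut.
Start: joints at [1.229, 0.477, 0.022, 1.555, -0.011, 1.109, -0.083], TCP at [0.156, -0.657, 0.405] pointing down, gripper open.
Joint ranges: [-2.96, 2.96], [-0.34, 2.1], [-1.41, 1.46], [0.24, 2.44], [-1.37, 4.51], [0.17, 1.92], [-2.96, 2.96]. Speed limits (rad/s): [2.39, 2.39, 3.14, 3.14, 3.14, 3.14, 3.14].

## Interface

Orientations are given as a rotation vector (axis times angle).
In Python, from bench import r gives the robot as it stands.
- The arm moves only by the tool carry_out, never from a script. Its argument "moves" is a list of rows, each a list of 5 numbers: the shift along the tool's x, y, z in m, then the turn about the tool's z in rad, then the finger opening in m, from 0 to 0.0854. In form: [[dx, dy, dz, roll, claw], ...]. A call has exactly 8 rows; each row is the pose to reach, as a shift and turn from the pose commanded when the call began, along the tool's axes at that moment; what a row does not reach only later rows make up. A row lasts 1/10 s, in which the tool goes at most 50 mm and 8.59 degrees, less where a joint would pass 70% of its speed; a pose out of reach is approached as far as the arm can. A call with a gripper value outside its range is refused whole. The fingers move at their own pace and stop on an object; "force" is the grip in N (left out, the last holds). Time passes only in rows, so rows that repeat a pose let the fingers close, or fill a call up. It gives the time, the measured TCP pose, the force, the opening and the grip force at its end, in the units of the state.
- r.get_obs(): the state, without advancing time (a new reading comes with each control period).
- r.grab_frame(name): name is "side" or "top" or "wrist"; returns the picture (400x640x3 uint8, red, green, blue); there is no depth.
- r.calibration(name): a dict with "fx", "fy", "cx", "cy" (pixels), "rvec" (rotation vector, rad) and "tvec" (3), from world to camera coordinates, as OpenCV has them. Camera axes: x right, y down, z forward; pixel columns grow to the right and rows downward; lengths in m; the calibration is good to about 2 mm. A picture is of the moment at which its call begins: read the wrist's pose just before it. calibration takes no time and is no camera call; for the wrist camera it gives the pose at the moment of the call.
- r.hand_in(): hands the job in; it is judged then, once.
The state is a dict: "clock": time; "joints": joint angles; "qvel": joint speeds; "tau": joint torques, N m; "tcp_pos": TCP position; "orientation": TCP orientation; "contact_force": force on the tool from outside, world axes, zero at the start; "moment": the same for the moment, N m; "grip_width": finger opening in m; "gripper_force": force on a finger pad.
Only numpy, scipy, OpenCV 4.12 (cv2) and the standard library are available. Lean on these libraries where they do the work, as an engineer would, in place of code of your own. Each camera call takes 0.05 s, during which the arm holds its last target. There are 200 camera calls.

## Task

Turn the black knob of the gauge until the yellow pointer lines up with the red rider on the rail; then slide the LED panel straight out over the end of the stand, without lifting it, until its front edge is level with the yellow pointer. At that overhang the panel would tip off, so do not let go: finish while still holding it there, flat on the stand and square to it. Leave the flux bottle, the spool and the screwdriver alone.

Things in the scene. Friction and masses are not known exactly. Their poses are not given: they have to be found in the camera images.
- stand: Fixed grey stand with an aluminium top, 220 mm (x) by 130 mm (y) by 80 mm high; origin at the centre of its underside on the bench. Its x axis points outward, the way the panel must slide; its yaw varies. The gauge is fixed to its +y side: a blue gear box (80 x 66 mm, 80 mm high, centre at x -30, y +125 mm) carrying the knob, and a rail 24 mm wide along x at y +125 mm, its top 68 mm high, from x 5 to 345 mm.
- stand_edge (a point): Middle of the top edge at the stand's outer end, over which the panel slides (x +110, y 0, z +80 mm in the stand); axes as the stand's.
- knob_grip (a point): Point on the knob's vertical axis, 7 mm below the top of its grip, 117 mm above the bench. The knob is a black bar grip 42 mm long, 14 mm thick and 32 mm tall (top 124 mm above the bench) on a disc of 22 mm radius whose top is 94 mm above the bench. The bar lies along this point's x axis, which turns with the knob; a white line marks the top of one half. At joint value 0 the bar lies along the stand's x.
- knob (a joint): Angle of the knob, 0 to 2.3 rad, growing clockwise seen from above; light friction (0.03 N m), stays where it is left. Each radian clockwise moves the pointer 20 mm outward (stand's +x).
- pointer_tip (a point): Panel-side end of the yellow pointer bar (4 mm thick along x, top 90 mm above the bench), at the middle of its thickness, on its top; axes as the stand's. The bar lies across the rail (stand's y) on a black carriage that the knob drives along the stand's x; its tip is at y +75 mm in the stand, 30 mm clear of the side of a centred panel. It moves only with the knob.
- rider_mark (a point): Inner end of the 4 mm thick red bar on the red rider clipped to the rail's outer side, on its top at the middle of its thickness; axes as the stand's. The pointer is set when its x in the stand equals this one's. It lies 10 to 32 mm outward of the pointer at the start; fixed.
- board: The LED panel: black slab 260 mm (x) by 90 mm (y) by 12 mm with a lit green arrow pointing along its +x, loose, lying on the stand; 0.3 to 0.65 kg, centre of mass within 5 mm of the slab's middle; origin at the middle of the underside; x points to the front (outward) edge. At the start it overhangs by 20 to 70 mm, up to 0.08 rad askew and 8 mm off the centre line.
- board_mid (a point): Middle of the panel's slab, half-way through its thickness; axes as the panel's.
- board_grip (a point): Centre of the grey grip block on the panel's tail: 50 mm (x) by 24 mm (y) by 40 mm tall, standing on the slab's top; 95 mm behind the slab's middle and 26 mm above its mid-thickness. Its centre is 112 mm above the bench, its top 132 mm; axes as the panel's. Rigid with the panel.
- board_front (a point): The front (outward) corner of the panel nearest the gauge: 130 mm ahead of the slab's middle and 45 mm to +y, at mid-thickness; axes as the panel's.
- flux: Amber flux bottle with a red cap, 40 mm diameter, 100 mm tall, origin at the centre of its base; bystander, loose.
- spool: Blue solder-wire spool, 60 mm diameter, 40 mm tall, standing on the bench behind the stand, origin at the centre of its base; bystander, loose.
- driver: Orange-handled screwdriver, 160 mm long, lying on the bench, handle 26 mm thick, origin under its middle; bystander, loose.

How it is judged:
On the way, in this order (a step that is already met when the one before it is completed fails the run):
1. the yellow pointer is lined up with the red rider (within 3 mm) (x of pointer_tip in the frame of rider_mark between -0.003 and 0.003 m), for 0.3 s.
2. with the pointer still set, the panel's front edge is level with the pointer (within 5 mm) (all of step 1 and x of board_front in the frame of pointer_tip between -0.005 and 0.005 m), for 0.2 s.
At the end, for the whole second after the job is handed in: Pointer within 3 mm of the rider; panel's gauge-side front corner within 5 mm of the pointer (both along the stand); panel square within 0.09 rad, within 30 mm of the centre line, tilted under 0.05 rad, within 5 mm of the stand's top, at rest, fingers on it with over 1 N (all of step 2 and angle between the x axis of board_mid and the x axis of stand, either way round below 0.09 rad and y of board_mid in the frame of stand between -0.03 and 0.03 m and angle between board_mid's own z axis and vertical below 0.05 rad and z of board_mid in the frame of stand_edge between 0.001 and 0.012 m and contact force between the fingers and board above 1 N and linear speed of board below 0.01 m/s); the arm keeps its last pose, push and grip.
It fails at once if the panel tips by more than 0.15 rad (angle between board_mid's own z axis and vertical above 0.15 rad).
It fails at once if the panel is lifted more than 15 mm off the stand (z of board_mid in the frame of stand_edge above 0.021 m).
It fails at once if the flux bottle is moved more than 20 mm (distance of flux from where it was at the start of the episode above 0.02 m).
It fails at once if the solder-wire spool is moved more than 20 mm (distance of spool from where it was at the start of the episode above 0.02 m).
It fails at once if the screwdriver is moved more than 20 mm (distance of driver from where it was at the start of the episode above 0.02 m).
It also fails if it takes over 42 s, if anything falls off the work surface, if the arm or the gripper's body presses on something with over 40 N, if the wrist force passes 120 N, or if a joint passes its speed limit or range.

## Working session

There is one attempt and no reset: what is moved stays moved. The work goes in short steps, Python scripts to look and compute and a tool call to move; the robot and the scene stay as the last step left them, time stands still between calls to the robot, and variables do not carry over. Pictures are saved under pics/ and viewed, at most 10 in all, crops included, and the job is handed in when it is done.

Besides the shell and the picture viewer there is one more tool, called after "Request:" as a command line: name --pt "numbers of a row" for each row, then --argument value for the rest. carry_out: Moves the arm, as the interface text tells. Its arguments: {"type":"object","properties":{"moves":{"type":"array","items":{"type":"array","items":{"type":"number"}}},"force":{"type":"number"}},"required":["moves"]}

```bash
mkdir -p pics
cat > h.py <<'E'
import numpy as np,cv2
from bench import r
from scipy.spatial.transform import Rotation as R
def save(n,f):
    im=r.grab_frame(n); cv2.imwrite(f,im[:,:,::-1]); return im
def cal(n):
    c=r.calibration(n);K=np.array([[c['fx'],0,c['cx']],[0,c['fy'],c['cy']],[0,0,1]])
    return K,np.array(c['rvec'],float),np.array(c['tvec'],float)
def proj(n,P):
    K,rv,t=cal(n);return cv2.projectPoints(np.array(P,float).reshape(-1,3),rv,t,K,None)[0].reshape(-1,2)
def ray(n,uv,z):
    K,rv,t=cal(n);M=cv2.Rodrigues(rv)[0];o=-M.T@t
    d=M.T@np.linalg.inv(K)@np.array([uv[0],uv[1],1.]);return o+d*(z-o[2])/d[2]
E
python3 - <<'E'
from h import *
for n in("top","side"):
    save(n,f"pics/{n}1.png");K,rv,t=cal(n);print(n,-cv2.Rodrigues(rv)[0].T@t,K[0,0])
o=r.get_obs();print(o)
E
```

```text
top [ 0.41625935 -0.05816672  1.30548218] 504.09451336452344
side [0.41580656 0.70796761 0.67166473] 415.61030689239016
{'clock': 0.1, 'joints': array([ 1.2289188 ,  0.47773689,  0.02234377,  1.55630597, -0.0114791 ,
        1.1093059 , -0.08304996]), 'qvel': array([-0.00238354, -0.00207949, -0.00022003, -0.00340284, -0.00064536,
       -0.00068058,  0.00048392]), 'tau': array([ 5.48319571e-03, -5.97760606e+01,  1.61412198e+00, -2.81953293e+01,
        1.28602283e-02,  5.11719642e-03, -9.30059997e-06]), 'tcp_pos': array([ 0.15632056, -0.65641178,  0.40382937]), 'orientation': array([-3.11855679e+00, -3.66318219e-01,  5.11453374e-04]), 'contact_force': array([ 0.34229949, -0.0540706 , -0.69847938]), 'moment': array([0.00225114, 0.0190805 , 0.01516171]), 'gripper_force': 0.0, 'grip_width': 0.08542349096952133}
```

View pics/top1.png

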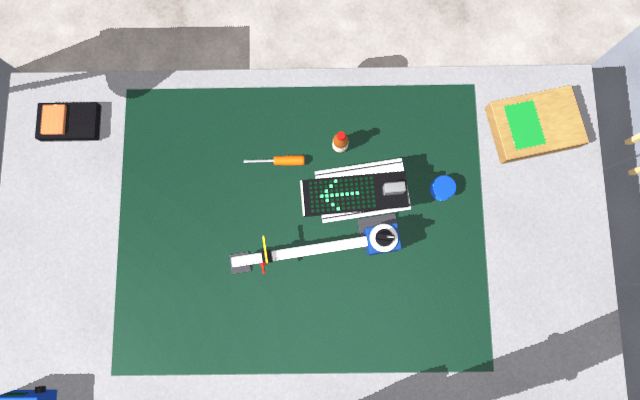

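View pics/side1.png

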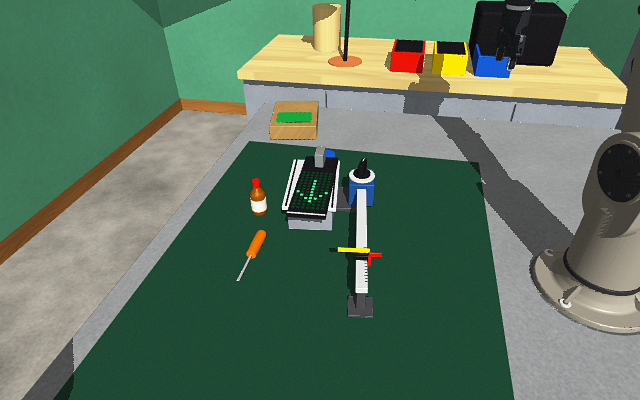

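The top view shows the panel's arrow pointing left (about 320,195), the knob at (383,237), the pointer at (265,250) and the rider at (263,267). The bystanders are the flux bottle (341,140), spool (443,188) and driver (275,160). Next I'll zoom in.

Run:
```python
import cv2
from h import *
a=cv2.imread("pics/top1.png")[140:290,225:425];cv2.imwrite("pics/c1.png",cv2.resize(a,None,fx=4,fy=4,interpolation=cv2.INTER_CUBIC))
a=cv2.imread("pics/side1.png")[140:290,270:400];cv2.imwrite("pics/c2.png",cv2.resize(a,None,fx=4,fy=4,interpolation=cv2.INTER_CUBIC))
for p in([.4,0,0],[.5,0,0],[.4,.1,0]):print(proj("top",p),proj("side",p))
```

```text
[[301.16127885 289.45043598]] [[400.17878464 259.41313009]]
[[300.91126386 250.08007927]] [[356.81182562 253.36788527]]
[[261.9588719  289.94248449]] [[396.89582514 292.23527983]]
```

View pics/c1.png

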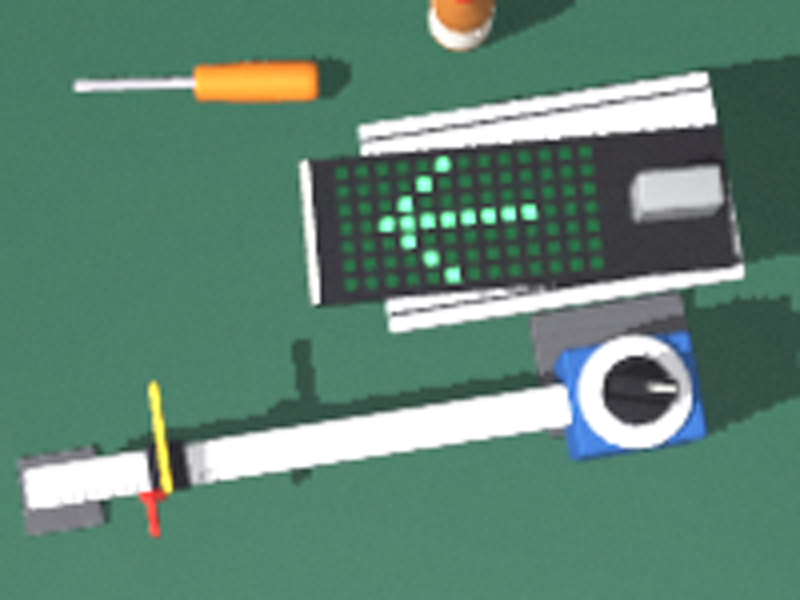

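View pics/c2.png

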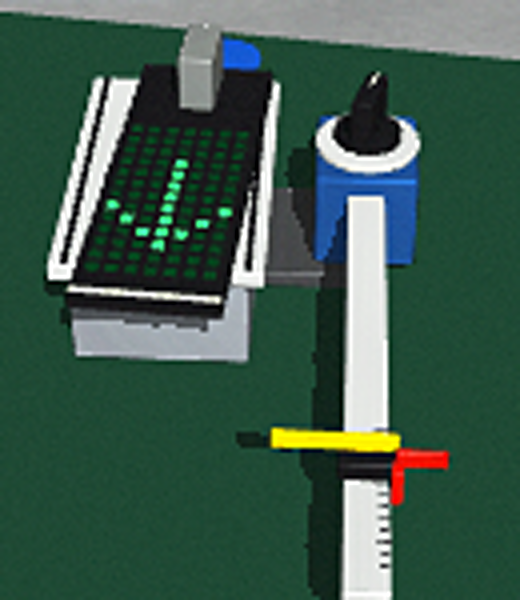

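The crops resolve the stand corners, panel edges, rail, pointer and rider. I'll fit the whole scene jointly from both views.

```bash
cat > fit.py <<'E'
from h import *
from scipy.optimize import least_squares
T=lambda c:np.array([225+(c[0]+.5)/4-.5,140+(c[1]+.5)/4-.5])
S=lambda c:np.array([270+(c[0]+.5)/4-.5,140+(c[1]+.5)/4-.5])
# p: sx,sy,yaw, bx,by,byaw, pointer x, rider x,y,z (in stand)
O=[("top",T,'s',[(.11,-.065,.08),(360,127)]),("top",T,'s',[(-.11,-.065,.08),(707,73)]),("top",T,'s',[(-.11,.065,.08),(743,275)]),("top",T,'s',[(.11,.065,.08),(388,330)]),
("side",S,'s',[(.11,-.065,.08),(48,277)]),("side",S,'s',[(.11,.065,.08),(264,287)]),("side",S,'s',[(-.11,-.065,.08),(97,78)]),("side",S,'s',[(-.11,.065,.08),(280,84)]),
("top",T,'s',[(.345,.125,.068),(25,490)]),("top",T,'s',[(-.03,.125,.094),(636,389)]),("side",S,'s',[(-.03,.125,.094),(367,143)]),
("top",T,'b',[(.13,-.045,.012),(300,162)]),("top",T,'b',[(.13,.045,.012),(312,304)]),
("side",S,'b',[(.13,-.045,.012),(67,290)]),("side",S,'b',[(.13,.045,.012),(223,304)]),
("top",T,'b',[(-.13,.045,.012),(742,262)]),
("top",T,'p',[(0,.075,.09),(154,382)]),("side",S,'p',[(0,.075,.09),(271,434)]),
("top",T,'r',[(0,0,0),(153,494)]),("side",S,'r',[(0,0,0),(397,455)])]
def rz(a):return np.array([[np.cos(a),-np.sin(a),0],[np.sin(a),np.cos(a),0],[0,0,1]])
C={n:(lambda k:(k[0],cv2.Rodrigues(k[1])[0],k[2]))(cal(n)) for n in("top","side")}
def pr(n,P):
    K,M,t=C[n];q=K@(M@P+t);return q[:2]/q[2]
def res(p,full=False):
    e=[]
    for n,f,k,(P,c) in O:
        P=np.array(P,float)
        if k=='b':P=rz(p[5])@P+[p[3],p[4],.08]
        if k=='p':P=P+[p[6],0,0]
        if k=='r':P=P+[p[7],p[8],p[9]]
        e.append(pr(n,rz(p[2])@P+[p[0],p[1],0])-f(c))
    return np.array(e) if full else np.ravel(e)
if __name__=="__main__":
    s=least_squares(res,[.6,-.2,1.5,.05,0,0,.2,.22,.14,.08],loss='soft_l1');p=s.x
    np.save("p.npy",p);print(np.round(p,4));print(np.round(res(p,True),1).tolist())
    print("knob",rz(p[2])@[-.03,.125,0]+[p[0],p[1],0])
    g=np.array([p[3],p[4],0])+rz(p[5])@[-.095,0,0];print("grip",rz(p[2])@g+[p[0],p[1],0])
    x=R.from_rotvec(r.get_obs()['orientation']).as_matrix();print(x.round(3))
E
python3 fit.py
```

```text
[ 0.641  -0.1551  1.7122  0.02    0.0056 -0.0532  0.2555  0.2652  0.1402
  0.0877]
[[-0.7, -0.1], [-0.4, -0.0], [0.2, 0.4], [0.3, 0.5], [-0.7, -1.9], [0.1, -2.5], [-0.8, 0.5], [-0.0, 0.2], [-0.3, -0.0], [-0.3, 0.6], [0.2, -2.8], [0.2, -0.2], [0.7, 0.4], [-0.3, 0.8], [-0.1, 0.0], [-0.3, 0.1], [-0.0, 0.3], [-0.3, -0.1], [-0.0, -0.2], [0.1, 0.0]]
knob [ 0.52150509 -0.20246047  0.        ]
grip [ 0.6410155 -0.2307368  0.       ]
[[ 0.973  0.232 -0.001]
 [ 0.232 -0.973  0.002]
 [-0.    -0.002 -1.   ]]
```

Fit residuals are mostly under 1 px and the sizes agree. The rider is about 10 mm outward of the pointer, so the knob needs about 0.5 rad. Now moving above the knob.

Request:
carry_out --pt "0.46 -0.357 0.044 -1.337 0.06" --pt "0.46 -0.357 0.044 -1.337 0.06" --pt "0.46 -0.357 0.044 -1.337 0.06" --pt "0.46 -0.357 0.044 -1.337 0.06" --pt "0.46 -0.357 0.044 -1.337 0.06" --pt "0.46 -0.357 0.044 -1.337 0.06" --pt "0.46 -0.357 0.044 -1.337 0.06" --pt "0.46 -0.357 0.044 -1.337 0.06" --force 40

```text
clock: 0.9
tcp_pos: [0.407, -0.344, 0.3743]
orientation: [-2.362, -2.071, 0.0]
contact_force: [1.1, -0.4, -0.1]
grip_width: 0.0602
gripper_force: 0.0
```

```bash
cat > st.py <<'E'
from h import *
import sys
o=r.get_obs();M=R.from_rotvec(o['orientation']).as_matrix()
print(o['clock'],o['tcp_pos'].round(4),'xang',np.arctan2(M[1,0],M[0,0]).round(4),'yang',np.arctan2(M[1,1],M[0,1]).round(4),'z',M[:,2].round(3),o['grip_width'],o['gripper_force'],o['contact_force'].round(1),o['joints'].round(2))
def go(P):return (M.T@(np.array(P)-o['tcp_pos'])).round(4)
if len(sys.argv)>3:print("tool shift",go([float(a) for a in sys.argv[1:4]]))
E
python3 st.py .5215 -.2025 .36
```

```text
0.9 [ 0.407  -0.344   0.3743] xang 1.4397 yang -0.1311 z [-0. -0. -1.] 0.06021540432367583 0.0 [ 1.1 -0.4 -0.1] [ 0.89  0.3  -0.37  1.91  0.13  0.96  0.33]
tool shift [0.1552 0.0951 0.0143]
```

Request:
carry_out --pt "0.155 0.095 0.014 -0.131 0.06" --pt "0.155 0.095 0.014 -0.131 0.06" --pt "0.155 0.095 0.014 -0.131 0.06" --pt "0.155 0.095 0.014 -0.131 0.06" --pt "0.155 0.095 0.014 -0.131 0.06" --pt "0.155 0.095 0.014 -0.131 0.06" --pt "0.155 0.095 0.014 -0.131 0.06" --pt "0.155 0.095 0.014 -0.131 0.06"

```text
clock: 1.7
tcp_pos: [0.5207, -0.2068, 0.3605]
orientation: [2.231, 2.212, -0.001]
contact_force: [0.5, -0.6, 0.1]
grip_width: 0.0598
gripper_force: 0.0
```

```bash
python3 st.py .5215 -.2025 .275
python3 - <<'E'
from h import *
a=np.load("p.npy")[2]
k=[.5215,-.2025]
print("bar q=0 ends, q=.15, q=.3")
for q in(0,.15,.3,.5):
    print(q,proj("wrist",[[k[0]+s*.021*np.cos(a-q),k[1]+s*.021*np.sin(a-q),.124] for s in(-1,1)]).round(0).tolist())
save("wrist","pics/w1.png")
E
```

```text
1.7 [ 0.5207 -0.2068  0.3605] xang 1.5619 yang -0.0088 z [-0.001 -0.001 -1.   ] 0.05980910607523986 0.0 [ 0.5 -0.6  0.1] [ 0.63  0.37 -0.45  1.85  0.2   0.96  0.08]
tool shift [0.0043 0.0008 0.0855]
bar q=0 ends, q=.15, q=.3
0 [[322.0, 245.0], [312.0, 180.0]]
0.15 [[317.0, 245.0], [317.0, 180.0]]
0.3 [[312.0, 245.0], [322.0, 180.0]]
0.5 [[305.0, 243.0], [329.0, 182.0]]
```

View pics/w1.png

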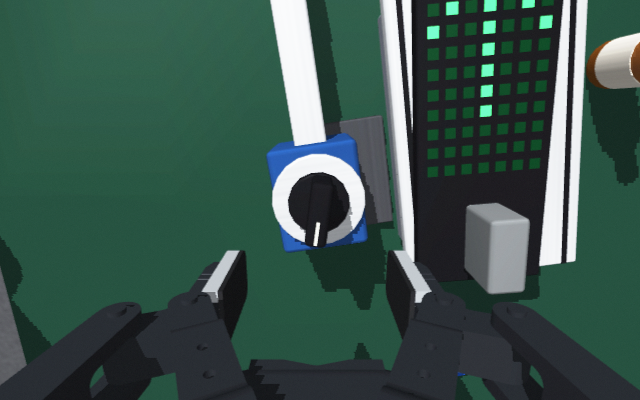

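The wrist view shows the knob bar running from (315,246) to (323,183), as predicted, with q≈0.26. Descending to grasp it.

Request:
carry_out --pt "0.0043 0.001 0.04 0.11 0.05" --pt "0.0043 0.001 0.07 0.11 0.05" --pt "0.0043 0.001 0.086 0.11 0.05" --pt "0.0043 0.001 0.087 0.11 0.05" --pt "0.0043 0.001 0.087 0.11 0.0" --pt "0.0043 0.001 0.087 0.11 0.0" --pt "0.0043 0.001 0.087 0.11 0.0" --pt "0.0043 0.001 0.087 0.11 0.0" --force 25

```text
clock: 2.55
tcp_pos: [0.5225, -0.2012, 0.2751]
orientation: [2.346, 2.087, -0.0]
contact_force: [-3.2, -0.2, 4.0]
grip_width: 0.0135
gripper_force: 27.0
```

```bash
python3 st.py .5215 -.2025 .275
```

```text
2.55 [ 0.5225 -0.2012  0.2751] xang 1.4542 yang -0.1166 z [ 0.001 -0.001 -1.   ] 0.013454296444961942 27.03743666410446 [-3.2 -0.2  4. ] [ 0.57  0.48 -0.4   1.92  0.26  0.79 -0.09]
tool shift [-0.0014 -0.0008  0.0001]
```

Request:
carry_out --pt "0 0 0 0.1 0.0" --pt "0 0 0 0.2 0.0" --pt "0 0 0 0.3 0.0" --pt "0 0 0 0.4 0.0" --pt "0 0 0 0.46 0.0" --pt "0 0 0 0.48 0.0" --pt "0 0 0 0.48 0.0" --pt "0 0 0 0.48 0.0"

```text
clock: 3.35
tcp_pos: [0.5234, -0.2016, 0.275]
orientation: [2.773, 1.471, 0.003]
contact_force: [0.8, -3.0, 7.0]
grip_width: 0.0134
gripper_force: 27.3
```

```bash
python3 st.py
python3 - <<'E'
from h import *
out=[]
for n,(x,y) in {"top":(225,190),"side":(330,230)}.items():
    im=save(n,f"pics/{n}2.png")
    c=im[y:y+100,x:x+65][:,:,::-1];out.append(cv2.resize(c,None,fx=6,fy=6,interpolation=cv2.INTER_CUBIC))
cv2.imwrite("pics/c3.png",np.hstack(out))
E
```

```text
3.35 [ 0.5234 -0.2016  0.275 ] xang 0.9755 yang -0.5953 z [ 0.003 -0.002 -1.   ] 0.013419688082809203 27.26264387369156 [ 0.8 -3.   7. ] [ 0.48  0.47 -0.28  1.93  0.18  0.77 -0.5 ]
```

View pics/c3.png

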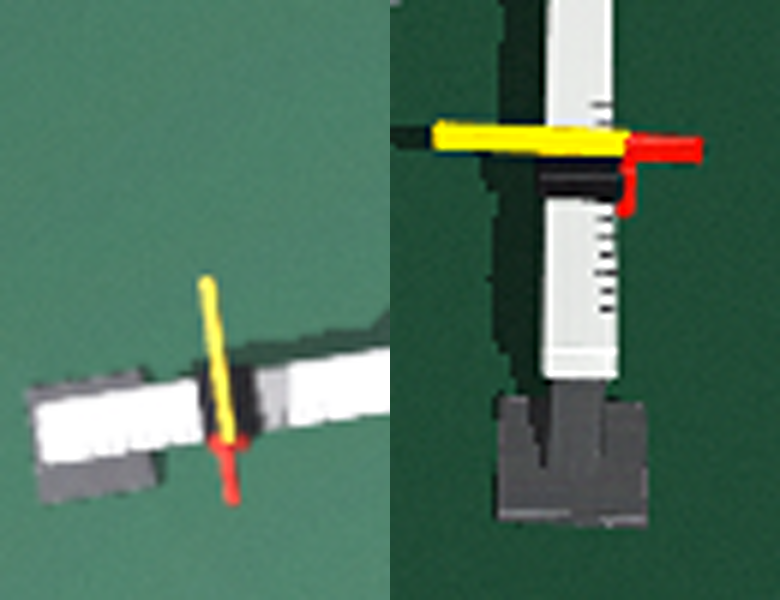

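The pointer is nearly aligned: in the top crop, yellow ends at (231,438) and red begins at (228,445). I'll measure the residual sub-pixel.

```bash
cat > al.py <<'E'
from h import *
p=np.load("p.npy");a=p[2]
def meas(n,im):
    h=cv2.cvtColor(im,cv2.COLOR_RGB2HSV).astype(int);S=(h[...,1]>150)&(h[...,2]>110)
    b=np.zeros(h.shape[:2],bool)
    b[(slice(225,280),slice(245,285)) if n=="top" else (slice(225,280),slice(320,400))]=1
    Y=S&b&(h[...,0]>22)&(h[...,0]<35);Rd=S&b&((h[...,0]<8)|(h[...,0]>172))
    o={}
    for k,m,z in(("yel",Y,.09),("red",Rd,.09)):
        v,u=np.nonzero(m)
        w=np.array([ray(n,(x,y),z) for x,y in zip(u,v)])-[p[0],p[1],0]
        sx=w[:,0]*np.cos(a)+w[:,1]*np.sin(a);sy=-w[:,0]*np.sin(a)+w[:,1]*np.cos(a)
        if k=="red":
            q=sy>.150 ;sx,sy=sx[q],sy[q]
        else:
            q=sy<.12;sx,sy=sx[q],sy[q]
        o[k]=(len(sx),sx.mean().round(5),sy.mean().round(4),np.polyfit(sy,sx,1)[0].round(3))
    return o
if __name__=="__main__":
    for i in(1,2):
        for n in("top","side"):print(i,n,meas(n,cv2.imread(f"pics/{n}{i}.png")[:,:,::-1]))
E
python3 al.py
```

```text
1 top {'yel': (30, np.float64(0.25569), np.float64(0.1023), np.float64(0.042)), 'red': (12, np.float64(0.26662), np.float64(0.1582), np.float64(-0.107))}
1 side {'yel': (102, np.float64(0.25827), np.float64(0.0982), np.float64(0.027)), 'red': (31, np.float64(0.26934), np.float64(0.1572), np.float64(0.076))}
2 top {'yel': (33, np.float64(0.26506), np.float64(0.1005), np.float64(0.026)), 'red': (12, np.float64(0.26662), np.float64(0.1582), np.float64(-0.107))}
2 side {'yel': (105, np.float64(0.26754), np.float64(0.0979), np.float64(0.017)), 'red': (31, np.float64(0.26934), np.float64(0.1572), np.float64(0.076))}
```

Residual is about 1 mm. I'll add 0.05 rad, hold, then release and rise.

Request:
carry_out --pt "0 0 0 0.05 0.0" --pt "0 0 0 0.05 0.0" --pt "0 0 0 0.05 0.0" --pt "0 0 0 0.05 0.0" --pt "0 0 0 0.05 0.0" --pt "0 0 0 0.05 0.0" --pt "0 0 0 0.05 0.0" --pt "0 0 0 0.05 0.0"

```text
clock: 4.25
tcp_pos: [0.5234, -0.2017, 0.275]
orientation: [2.809, 1.401, 0.004]
contact_force: [0.9, -2.0, 6.7]
grip_width: 0.0135
gripper_force: 27.2
```

Request:
carry_out --pt "0 0 0 0 0.05" --pt "0 0 0 0 0.05" --pt "0 0 0 0 0.05" --pt "0 0 0 0 0.05" --pt "0 0 -0.02 0 0.05" --pt "0 0 -0.06 0 0.05" --pt "0 0 -0.075 0 0.05" --pt "0 0 -0.075 0 0.05"

```text
clock: 5.05
tcp_pos: [0.5234, -0.2009, 0.3511]
orientation: [2.809, 1.4, 0.005]
contact_force: [0.6, -1.0, 0.2]
grip_width: 0.0501
gripper_force: 0.0
```

```bash
python3 - <<'E'
from al import *
for n in("top","side"):
    print(n,meas(n,save(n,f"pics/{n}3.png")))
b=p[2]+p[5];print("board ang",b)
print(proj("wrist",[[.641,-.2307,.132]]))
E
python3 st.py .641 -.2307 .35
```

```text
top {'yel': (34, np.float64(0.26594), np.float64(0.1014), np.float64(0.017)), 'red': (11, np.float64(0.26681), np.float64(0.1583), np.float64(-0.117))}
side {'yel': (106, np.float64(0.26876), np.float64(0.0982), np.float64(-0.007)), 'red': (31, np.float64(0.26934), np.float64(0.1572), np.float64(0.076))}
board ang 1.659042354143586
[[529.92282372 146.45457686]]
5.15 [ 0.5223 -0.2008  0.3482] xang 0.925 yang -0.6458 z [-0.  0. -1.] 0.050017901226959094 0.0 [-0.2 -0.9 -0.5] [ 0.49  0.37 -0.29  1.88  0.13  0.92 -0.51]
tool shift [ 0.0475  0.1128 -0.0019]
```

Alignment error is now under 1 mm in both views. Moving over the panel's grip block.

Request:
carry_out --pt "0.0475 0.1128 0.0 -0.734 0.06" --pt "0.0475 0.1128 0.0 -0.734 0.06" --pt "0.0475 0.1128 0.0 -0.734 0.06" --pt "0.0475 0.1128 0.0 -0.734 0.06" --pt "0.0475 0.1128 0.0 -0.734 0.06" --pt "0.0475 0.1128 0.0 -0.734 0.06" --pt "0.0475 0.1128 0.0 -0.734 0.06" --pt "0.0475 0.1128 0.0 -0.734 0.06"

```text
clock: 5.95
tcp_pos: [0.641, -0.2308, 0.3479]
orientation: [-2.124, -2.314, 0.001]
contact_force: [-0.0, 0.4, -0.2]
grip_width: 0.0599
gripper_force: 0.0
```

```bash
python3 st.py .641 -.2307 .272
python3 - <<'E'
from h import *
b=1.659;c,s=np.cos(b),np.sin(b)
print(proj("wrist",[[.641+c*x-s*y,-.2307+s*x+c*y,.132] for x,y in((-.025,-.012),(.025,-.012),(.025,.012),(-.025,.012))]).round(0).tolist())
save("wrist","pics/w2.png")
E
```

```text
5.95 [ 0.641  -0.2308  0.3479] xang 1.6562 yang 0.0854 z [-0.001  0.    -1.   ] 0.059908581783659286 0.0 [-0.   0.4 -0.2] [ 0.54  0.58 -0.42  1.57  0.26  1.06  0.14]
tool shift [0.0001 0.0001 0.0759]
[[337.0, 272.0], [338.0, 188.0], [293.0, 188.0], [295.0, 272.0]]
```

View pics/w2.png

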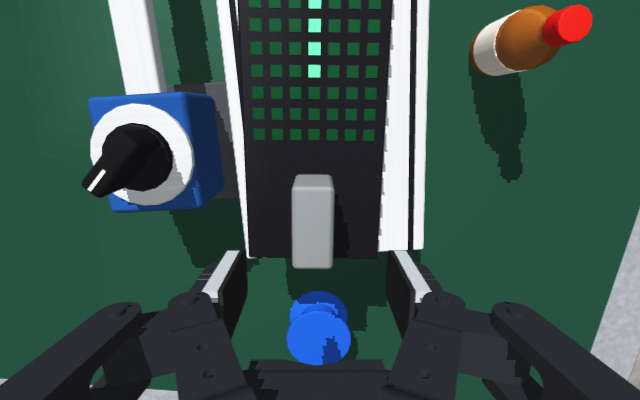

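The block's top face spans (292–333, 185–268) against a prediction of (293–338, 188–272), a match within 2 mm. Descending to grip.

Request:
carry_out --pt "0.0 0.001 0.04 0 0.06" --pt "0.0 0.001 0.065 0 0.06" --pt "0.0 0.001 0.076 0 0.06" --pt "0.0 0.001 0.076 0 0.06" --pt "0.0 0.001 0.076 0 0.0" --pt "0.0 0.001 0.076 0 0.0" --pt "0.0 0.001 0.076 0 0.0" --pt "0.0 0.001 0.076 0 0.0" --force 80

```text
clock: 6.8
tcp_pos: [0.6427, -0.231, 0.2745]
orientation: [2.12, 2.315, 0.001]
contact_force: [-0.9, 0.5, 5.4]
grip_width: 0.0228
gripper_force: 79.6
```

```bash
cat > fr.py <<'E'
from al import *
from fit import pr
def edge(n,im):pass
E
python3 - <<'E'
from h import *
from fit import rz
p=np.load("p.npy")
g=rz(p[2])@[.041,0,0]+[p[0],p[1],0];print(g)
E
python3 st.py .635 -.1145 .272
```

```text
[ 0.63524762 -0.11454781  0.        ]
6.8 [ 0.6427 -0.231   0.2745] xang 1.6584 yang 0.0876 z [ 0.002 -0.001 -1.   ] 0.02282451385534296 79.55206990242004 [-0.9  0.5  5.4] [ 0.53  0.65 -0.4   1.62  0.3   0.93  0.11]
tool shift [0.1167 0.0026 0.0024]
```

Request:
carry_out --pt "0.008 0.0 0 -0.01 0.0" --pt "0.022 0.0005 0 -0.02 0.0" --pt "0.038 0.001 0 -0.03 0.0" --pt "0.055 0.001 0 -0.04 0.0" --pt "0.072 0.0015 0 -0.05 0.0" --pt "0.088 0.002 0 -0.053 0.0" --pt "0.096 0.002 0 -0.053 0.0" --pt "0.1 0.002 0 -0.053 0.0"

```text
clock: 7.6
tcp_pos: [0.6362, -0.1315, 0.2745]
orientation: [2.056, 2.369, 0.0]
contact_force: [1.2, -6.4, 7.3]
grip_width: 0.0228
gripper_force: 79.5
```

```bash
python3 st.py .635 -.1145 .272;python3 - <<'E'
from al import *
out=[]
for n,(x,y) in {"top":(225,165),"side":(285,190)}.items():
    im=save(n,f"pics/{n}4.png");print(n,meas(n,im)["yel"],meas(n,im)["red"])
    c=im[y:y+100,x:x+65][:,:,::-1];out.append(cv2.resize(c,None,fx=6,fy=6,interpolation=cv2.INTER_CUBIC))
cv2.imwrite("pics/c4.png",np.hstack(out))
E
```

```text
7.6 [ 0.6362 -0.1315  0.2745] xang 1.7119 yang 0.1411 z [ 0.003 -0.003 -1.   ] 0.02283346400987238 79.53405618667603 [ 1.2 -6.4  7.3] [ 0.41  0.61 -0.43  1.7   0.31  0.89 -0.  ]
tool shift [0.017  0.0012 0.0025]
top (34, np.float64(0.26591), np.float64(0.1012), np.float64(0.02)) (12, np.float64(0.26662), np.float64(0.1582), np.float64(-0.107))
side (106, np.float64(0.26876), np.float64(0.0982), np.float64(-0.007)) (31, np.float64(0.26934), np.float64(0.1572), np.float64(0.076))
```

View pics/c4.png

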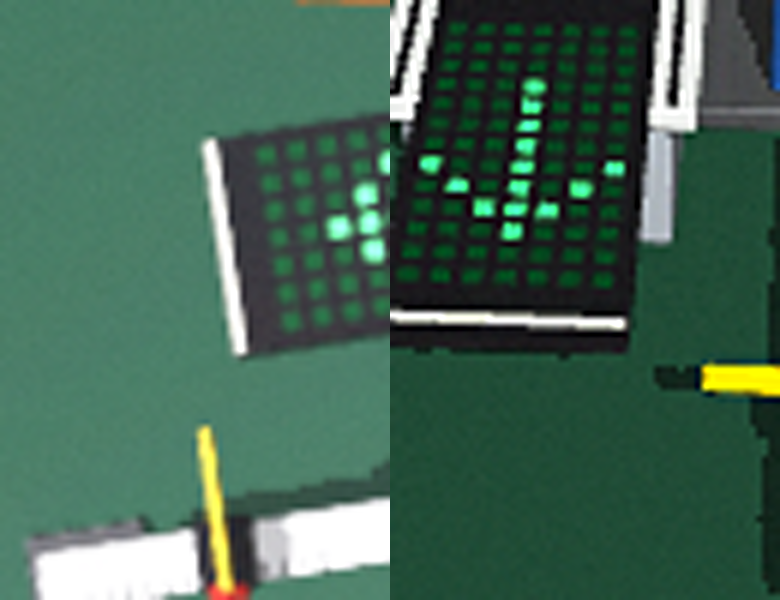

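The front white edge ends at (234,355) in the top crop and at (626,330) in the side crop. Now computing the gap to the pointer.

Run:
```python
from al import *
def sx(n,uv,z):
    w=ray(n,uv,z)-[p[0],p[1],0];return (rz(w))
rz=lambda w:(w[0]*np.cos(a)+w[1]*np.sin(a),-w[0]*np.sin(a)+w[1]*np.cos(a))
f=lambda c,x,y:(x+(c[0]+.5)/6-.5,y+(c[1]+.5)/6-.5)
print(sx("top",f((234,355),225,165),.092),sx("top",f((203,142),225,165),.092))
print(sx("side",f((626-390,330),285,190),.092),sx("side",f((0,320),285,190),.092))
print("yel tip/ bar centre", sx("top",f((204,427),225,165),.09),sx("side",f((702-390,375),285,190),.09))
```

```text
(np.float64(0.25026656228063726), np.float64(0.04737604331249753)) (np.float64(0.2509802839685302), np.float64(-0.041297734671154114))
(np.float64(0.24886919286215095), np.float64(0.04750660837021708)) (np.float64(0.24856827990158784), np.float64(-0.03464590214479285))
yel tip/ bar centre (np.float64(0.2663590187612169), np.float64(0.07413976678812555)) (np.float64(0.26765321827217914), np.float64(0.07461352726191263))
```

Request:
carry_out --pt "0.004 0 0 0 0.0" --pt "0.009 0 0 0 0.0" --pt "0.013 0 0 0 0.0" --pt "0.016 0 0 0 0.0" --pt "0.0165 0 0 0 0.0" --pt "0.0165 0 0 0 0.0" --pt "0.0165 0 0 0 0.0" --pt "0.0165 0 0 0 0.0"

```text
clock: 8.5
tcp_pos: [0.6341, -0.1162, 0.2746]
orientation: [2.058, 2.368, 0.001]
contact_force: [0.1, -4.4, 6.3]
grip_width: 0.0232
gripper_force: 79.7
```

```bash
python3 st.py;python3 - <<'E'
from al import *
out=[]
for n,(x,y) in {"top":(225,165),"side":(285,190)}.items():
    im=save(n,f"pics/{n}5.png");print(n,meas(n,im))
    c=im[y:y+100,x:x+65][:,:,::-1];out.append(cv2.resize(c,None,fx=6,fy=6,interpolation=cv2.INTER_CUBIC))
cv2.imwrite("pics/c5.png",np.hstack(out))
E
```

```text
8.5 [ 0.6341 -0.1162  0.2746] xang 1.7105 yang 0.1398 z [ 0.004 -0.003 -1.   ] 0.023167820093962344 79.72128868103027 [ 0.1 -4.4  6.3] [ 0.39  0.6  -0.43  1.72  0.31  0.89 -0.03]
top {'yel': (32, np.float64(0.26591), np.float64(0.1015), np.float64(0.02)), 'red': (11, np.float64(0.26681), np.float64(0.1583), np.float64(-0.117))}
side {'yel': (106, np.float64(0.26876), np.float64(0.0982), np.float64(-0.007)), 'red': (31, np.float64(0.26934), np.float64(0.1572), np.float64(0.076))}
```

View pics/c5.png

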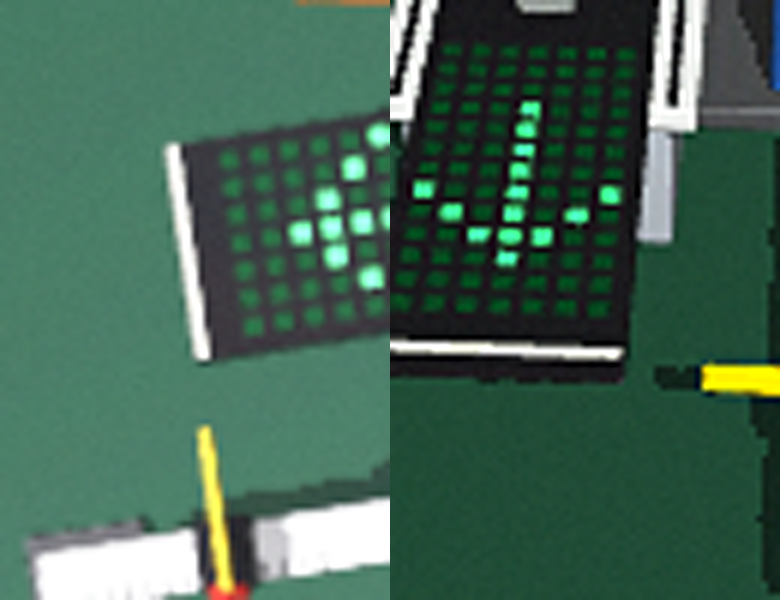

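The front edge corner is now at (198,360) in the top crop and (624,359) in the side crop. Computing the remaining gap.

Run:
```python
from al import *
rz=lambda w:(w[0]*np.cos(a)+w[1]*np.sin(a),-w[0]*np.sin(a)+w[1]*np.cos(a))
sx=lambda n,uv,z:np.round(rz(ray(n,uv,z)-[p[0],p[1],0]),4)
f=lambda c,x,y:(x+(c[0]+.5)/6-.5,y+(c[1]+.5)/6-.5)
print(sx("top",f((198,360),225,165),.092),sx("top",f((166,146),225,165),.092))
print(sx("side",f((624-390,359),285,190),.092),sx("side",f((0,348),285,190),.092))
for n in("top","side"):
    for x in(.262,.266,.270):print(n,x,proj(n,[[p[0]+x*np.cos(a)-y*np.sin(a),p[1]+x*np.sin(a)+y*np.cos(a),z] for y,z in((.047,.092),(.075,.09))]).round(1).tolist())
```

```text
[0.2649 0.0471] [ 0.2662 -0.042 ]
[0.2635 0.0479] [ 0.2627 -0.0325]
top 0.262 [[258.8, 224.3], [260.4, 235.8]]
top 0.266 [[257.1, 224.6], [258.8, 236.1]]
top 0.27 [[255.5, 224.8], [257.1, 236.3]]
side 0.262 [[323.2, 248.9], [336.9, 250.2]]
side 0.266 [[323.1, 250.2], [336.8, 251.5]]
side 0.27 [[322.9, 251.6], [336.7, 252.9]]
```

Both views give a gap of about 1.3 mm, inside tolerance. A small nudge will centre it, then I hand in.

Request:
carry_out --pt "0.0005 0 0 0 0.0" --pt "0.001 0 0 0 0.0" --pt "0.0013 0 0 0 0.0" --pt "0.0013 0 0 0 0.0" --pt "0.0013 0 0 0 0.0" --pt "0.0013 0 0 0 0.0" --pt "0.0013 0 0 0 0.0" --pt "0.0013 0 0 0 0.0"

```text
clock: 9.4
tcp_pos: [0.6339, -0.1156, 0.2746]
orientation: [2.058, 2.366, 0.0]
contact_force: [1.4, -5.9, 7.9]
grip_width: 0.023
gripper_force: 79.7
```

```bash
python3 st.py; python3 -c "
from bench import r
print(r.hand_in())"
```

```text
9.4 [ 0.6339 -0.1156  0.2746] xang 1.7099 yang 0.1391 z [ 0.004 -0.003 -1.   ] 0.02297916239998438 79.68382000923157 [ 1.4 -5.9  7.9] [ 0.39  0.6  -0.43  1.72  0.31  0.89 -0.03]
the job is handed in; nothing more can be done
None
```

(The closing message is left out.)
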